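Return a spent sensor cartridge through the bin flap

ROBOT

A 6-joint arm with a two-finger parallel gripper is mounted at the origin on the work surface. World frame = base frame: x ahead of the robot, y to its left, z up, the work surface at z = 0. Lengths are in m, angles in rad, forces in N, time in s.
With the tool pointing down it reaches from about 0.35 to 0.925 m from the base axis. Payload 6.4 kg.
Tool frame: the origin (TCP) lies between the finger pads; the fingertips stand 22 mm ahead of it and the grasp point (between the pads) lies 3 mm ahead of it; z points along the fingers, y is the line along which they close (so a half turn about z gives the same grasp; the last joint's range is limited). The gripper opens to 85 mm and grips with 20 to 120 N. Pads are 22 mm wide; open, the fingers measure 114 mm over their backs; the gripper's body (76 mm by 85 mm) begins 54 mm behind the grasp point. The pads swing forward as they close: fully open they stand 13 mm farther back than shut.
Start: joints at [1.014, 0.245, 1.558, -0, 1.339, -0.174], TCP at [0.243, 0.603, 0.253] pointing down, gripper open.
Joint ranges: [-3.13, 3.13], [-1.02, 2.26], [0.13, 2.54], [-0.95, 4.09], [0.21, 2.88], [-2.74, 2.74]. Speed limits (rad/s): [2.57, 2.57, 3.14, 3.14, 3.14, 3.14].

INTERFACE

Orientations are given as a unit quaternion [w, x, y, z].
In Python, from bench import manip gives the robot as it stands.
- The arm moves only by the tool jog_arm, never from a script. Its argument "motion" is text: rows parted by semicolons, each of 5 numbers parted by spaces: the shift along the tool's x, y, z in mm, then the turn about the tool's z in degrees, then the opening, from 0 (shut) to 1 (fully open). In form: tx ty tz yaw fingers; .... A call has 1 to 10 rows; each row shifts and turns the commanded pose from where the row before left it, along the tool's axes as they then stand; what a row does not reach is not made up. A row lasts 1/10 s, in which the tool goes at most 50 mm and 8.59 degrees, less where a joint would pass 70% of its speed; a pose out of reach is approached as far as the arm can. A call with a gripper value outside its range is refused whole. The fingers move at their own pace and stop on an object; the grip force is fixed at half the most. Time passes only in rows, so rows that do not move let the fingers close. It gives the time, the measured TCP pose, the force, the opening and the grip force at its end, in the units of the state.
- manip.get_obs(): the state, without advancing time (a new reading comes with each control period).
- manip.capture(name): name is "scene" or "top"; returns (picture, depth): 420x560x3 uint8, red, green, blue; 420x560 float32, m along the optical axis (not along the pixel's ray), 0 where there is no reading.
- manip.camera_model(name): a dict with "fx", "fy", "cx", "cy" (pixels), "k1" (the pictures are not rectified: a ray, as slopes to the right and down, at radius r is drawn at 1 + k1 r^2 times it, then the intrinsics apply), "eye" and "attitude" of the camera in the world. Camera axes: x right, y up, looking along -z (the intrinsics and any distortion apply to the point x, -y, -z); pixel columns grow to the right and rows downward; lengths in m; the calibration is good to about 2 mm. A picture is of the moment at which its call begins. camera_model takes no time and is no camera call.
- manip.finish_job(): hands the job in; it is judged then, once.
The state is a dict: "clock": time; "joint_pos": joint angles; "qvel": joint speeds; "effort": joint torques, N m; "position": TCP position; "tool_rot": TCP orientation; "contact_force": force on the tool from outside, world axes, zero at the start; "torque": the same for the moment, N m; "width": finger opening in m; "finger_force": force on a finger pad.
Only numpy, scipy, OpenCV 4.12 (cv2) and the standard library are available. Lean on these libraries where they do the work, as an engineer would, in place of code of your own. Each camera call takes 0.05 s, during which the arm holds its last target. There are 200 camera calls.

TASK

On the breath-test counter, pick up the spent sensor cartridge (the one with the square body and round neck) and push it down through the sprung flap in the top of the return bin. Let go of it inside so that the cartridge stays in the bin and the flap swings fully shut behind it. Leave the round breath filter standing where it is.

Things in the scene. Friction and masses are not known exactly. Their poses are not given: they have to be found in the camera images.
- cartridge: the spent sensor cartridge, white plastic with a grey band, about 150 g, standing upright and loose on the counter: a square body 38 x 38 mm and 45 mm tall with a round neck 28 mm in diameter and 45 mm long on top (90 mm tall in all). Origin: centre of its underside; z up along the neck, x and y square to the body's sides.
- bin: return bin, white plastic box fixed to the counter, 160 (x) by 200 (y) by 190 mm tall, walls 4 mm. Its top opening, 105 (x) by 150 mm (y), centred over the origin, is filled by an dark steel flap 100 x 144 x 3 mm just below the rim. Empty inside down to a 4 mm floor. Origin: centre of its underside; z up. The flap's hinge runs parallel to y at the opening's +x edge, 51 mm from centre, 186 mm up.
- flap (a joint): flap angle in rad: 0 shut (level), growing as it swings down into the bin, stop at 1.57. A spring shuts it: about 1.2 N at mid panel starts it, 2 N opens it fully; it is smooth and slippery. The cartridge pushed in upright at the middle till its underside is 80 mm below the bin's top turns it to about 1.2; let go there, the cartridge drops to the bin's floor, clear below the flap's sweep.
- filter: round breath filter, to be left alone: white plastic disc 64 mm across, 25 mm tall, with a round tube 28 mm across on top, 80 mm tall in all, standing loose. Origin: centre of its underside; z up. A small screw-lid jar (48 mm wide, 60 mm tall) and a hand-held meter lying flat (110 x 70 x 22 mm) are near too; all three are 100 mm or more from the cartridge, centre to centre.
Mind the look-alikes: they are no part of the job. What is shaped like the cartridge but yellow is not meant.

How it is judged:
On the way:
1. the robot pushes the cartridge down through the flap: the flap is turned by more than 0.8 rad while the robot touches the cartridge (value of joint flap above 0.8 rad and contact force between any of the fingers, the arm and cartridge above 0.3 N), for 0.05 s.
At the end, for the whole second after the job is handed in: The cartridge lies at rest inside the bin (its origin within the bin's walls and less than 120 mm above its underside), the flap is shut to within 0.1 rad, and the round filter still stands upright (within 0.2 rad) within 30 mm of where it was (x of cartridge in the frame of bin between -0.08 and 0.08 m and y of cartridge in the frame of bin between -0.1 and 0.1 m and z of cartridge in the frame of bin below 0.12 m and linear speed of cartridge below 0.03 m/s and value of joint flap below 0.1 rad and distance of filter from where it was at the start of the episode below 0.03 m and angle between filter's own z axis and vertical below 0.2 rad); the robot touches nothing.
It fails at once if the round filter is moved by more than 30 mm or tipped by more than 0.4 rad (distance of filter from where it was at the start of the episode above 0.03 m or angle between filter's own z axis and vertical above 0.4 rad).
It also fails if it takes over 38 s, if anything falls off the work surface, if the arm or the gripper's body presses on something with over 40 N, if the wrist force passes 120 N, or if a joint passes its speed limit or range.

## Working session

There is one attempt and no reset: what is moved stays moved. The work goes in short steps, Python scripts to look and compute and a tool call to move; the robot and the scene stay as the last step left them, time stands still between calls to the robot, and variables do not carry over. Pictures are saved under pics/ and viewed, at most 10 in all, crops included, and the job is handed in when it is done.

Besides the shell and the picture viewer there is one more tool, called after ">>>" by a JSON object that holds its "method" and its "body", one argument or row to a line. jog_arm: Moves the arm, as the interface text tells. Its arguments: {"type":"object","properties":{"motion":{"type":"string"}},"required":["motion"]}

```bash
mkdir -p pics
cat > h.py <<'E'
import numpy as np, cv2
from bench import manip
from scipy.spatial.transform import Rotation as R
def rot(cm):
    a=np.array(cm["attitude"],float)
    return a if a.shape==(3,3) else R.from_quat(a[[1,2,3,0]]).as_matrix()
def cloud(cm,d):
    h,w=d.shape
    u,v=np.meshgrid(np.arange(w),np.arange(h))
    K=np.array([[cm["fx"],0,cm["cx"]],[0,cm["fy"],cm["cy"]],[0,0,1.]])
    # invert r_d=r(1+k1 r^2)
    x=(u-cm["cx"])/cm["fx"];y=(v-cm["cy"])/cm["fy"]
    rd=np.hypot(x,y);r=rd.copy()
    for _ in range(15): r=rd/(1+cm["k1"]*r*r)
    s=np.where(rd>0,r/np.maximum(rd,1e-9),1)
    P=np.stack([x*s*d,-y*s*d,-d],-1)
    return P@rot(cm).T+np.array(cm["eye"])
def shot(n,tag):
    im,d=manip.capture(n);cm=manip.camera_model(n)
    cv2.imwrite(f"pics/{tag}_{n}.png",im[...,::-1]);np.savez(f"pics/{tag}_{n}.npz",im=im,d=d,P=cloud(cm,d))
    return im,d,cloud(cm,d)
E
python3 - <<'E'
from h import *
for n in("scene","top"):
    im,d,P=shot(n,"a");print(n,manip.camera_model(n),(d>0).mean())
print(manip.get_obs())
a=cv2.imread("pics/a_scene.png")
E
```

```text
scene {'fx': 532.0332549961993, 'fy': 532.0332549961993, 'cx': 276.82965905141407, 'cy': 210.56564764675272, 'k1': -0.06998961197558369, 'eye': array([1.18168505, 0.42259966, 1.17591008]), 'attitude': array([0.46346834, 0.14251362, 0.26561043, 0.8332695 ])} 0.9959948979591837
top {'fx': 403.3299520739927, 'fy': 403.3299520739927, 'cx': 281.8881539946268, 'cy': 206.0722345420737, 'k1': -0.11449628505827682, 'eye': array([0.46266967, 0.04380054, 1.05221315]), 'attitude': array([-0.70031636, -0.02995579,  0.04976007,  0.7114658 ])} 0.9962457482993198
{'clock': 0.1, 'joint_pos': array([ 1.01392069e+00,  2.45728570e-01,  1.55890320e+00, -3.31011740e-05,
        1.33870708e+00, -1.74100194e-01]), 'qvel': array([ 0.00065132, -0.00061942, -0.00344268, -0.00223183,  0.00017006,
       -0.00068001]), 'effort': array([ 6.16768866e-04, -4.30666888e+01, -3.27132511e+01, -1.11631698e-04,
        2.71451318e-03, -6.62675546e-06]), 'position': array([0.24252231, 0.60255496, 0.25229454]), 'tool_rot': array([-2.97009642e-04,  1.90217638e-01,  9.81741558e-01, -8.21184606e-04]), 'contact_force': array([-0.0736804 , -0.39156628, -0.37491996]), 'torque': array([ 0.0216226 , -0.02862771, -0.01357855]), 'finger_force': 0.0, 'width': 0.08515231758176343}
```

View pics/a_scene.png

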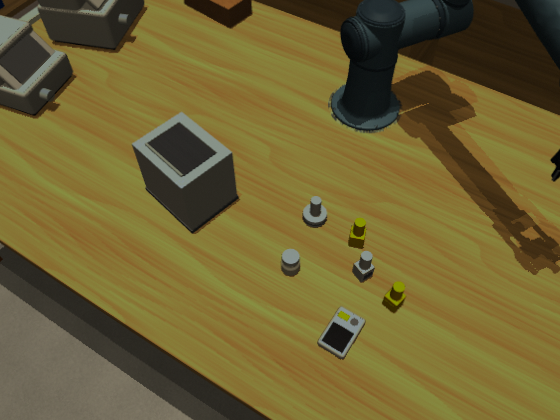

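View pics/a_top.png

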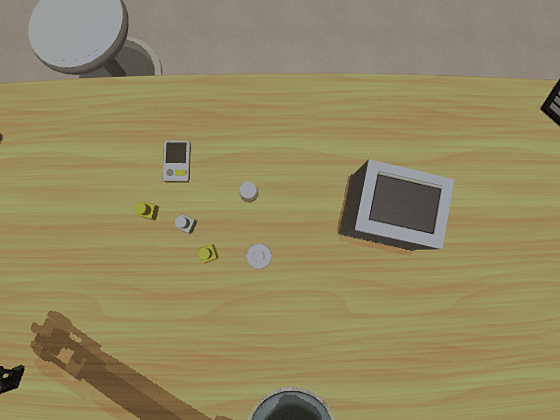

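Scene/top pixel pairs:
- White square body with round neck at (364,264)/(185,223): this fits the cartridge.
- Yellow look-alikes at (358,232)/(207,254) and (395,295)/(146,210): not meant.
- White disc with tube at (315,210)/(258,256): the filter.
- Jar at (290,260)/(248,191).
- Meter at (342,332)/(176,162).
- Bin at (185,170)/(405,205).

Next I'll measure these and confirm the cartridge in one crop.

Run:
```python
from h import *
for n,c in(("top",dict(cart=(185,223),y1=(146,210),y2=(207,254),filt=(258,256),jar=(248,191))),("scene",dict(cart=(364,264),y1=(395,295),y2=(358,232),filt=(315,210),jar=(290,260)))):
    z=np.load(f"pics/a_{n}.npz");P=z["P"]
    print(n,"table z",np.median(P[300:320,300:400,2]) if n=="top" else "")
    for k,(u,v) in c.items():
        w=P[v-22:v+23,u-22:u+23].reshape(-1,3)
        up=w[w[:,2]>.012]
        # keep connected to centre
        up=up[np.hypot(*(up[:,:2]-P[v,u,:2]).T)<.045]
        zt=up[:,2].max();t=up[up[:,2]>zt-.012]
        b=up[(up[:,2]>.030)&(up[:,2]<.052)]
        rect=cv2.minAreaRect(b[:,:2].astype(np.float32)) if len(b)>4 else None
        print(k,len(up),"ztop",zt.round(4),"top ctr",((t.min(0)+t.max(0))/2).round(4),"mean",t.mean(0).round(4),"rect",rect)
    m=(P[...,2]>.175)&(P[...,2]<.2)&(np.hypot(P[...,0]-.46,P[...,1]+.3)<.4)
    b=P[m][:,:2].astype(np.float32)
    print("bin",m.sum(),cv2.minAreaRect(b),np.percentile(P[m][:,2],[5,50,95]))
    # flap: dark pixels
    g=z["im"].max(-1);f=m&(g<110);f=cv2.morphologyEx(f.astype(np.uint8),cv2.MORPH_OPEN,np.ones((3,3)))>0
    print("flap",f.sum(),cv2.minAreaRect(P[f][:,:2].astype(np.float32)),np.median(P[f][:,2]))
a=cv2.imread("pics/a_scene.png")[185:325,270:430];b=cv2.imread("pics/a_top.png")[170:275,120:280]
cv2.imwrite("pics/crop.png",np.hstack([cv2.resize(a,(400,350),interpolation=2),cv2.resize(b,(400,350),interpolation=2)]))
```

```text
top table z -0.0015995099254662026
cart 270 ztop 0.0927 top ctr [0.5391 0.2599 0.0868] mean [0.5386 0.2597 0.0884] rect ((0.5381227731704712, 0.25984081625938416), (0.038513969630002975, 0.03674693405628204), 65.49461364746094)
y1 289 ztop 0.0929 top ctr [0.5722 0.3587 0.0873] mean [0.5726 0.3579 0.0883] rect ((0.572206437587738, 0.35726723074913025), (0.03687354177236557, 0.036406856030225754), 77.65354919433594)
y2 269 ztop 0.092 top ctr [0.4622 0.2041 0.0871] mean [0.4622 0.2033 0.0882] rect ((0.46224287152290344, 0.2033352553844452), (0.03803304582834244, 0.0386088527739048), 20.077266693115234)
filt 491 ztop 1.0522 top ctr [0.4627 0.0438 1.0522] mean [0.4627 0.0438 1.0522] rect None
jar 300 ztop 0.0629 top ctr [0.6167 0.1011 0.0573] mean [0.6166 0.1006 0.0583] rect ((0.6050872802734375, 0.097260482609272), (0.019022492691874504, 0.042728688567876816), 17.214324951171875)
bin 6280 ((0.5623761415481567, -0.2536543011665344), (0.20209340751171112, 0.16147533059120178), 76.19332122802734) [0.18383882 0.18725667 0.19104575]
flap 2844 ((0.5628648400306702, -0.25468629598617554), (0.14
[... 638 characters left out ...]
2743), 18.138919830322266)
filt 512 ztop 0.0855 top ctr [0.4552 0.0738 0.0795] mean [0.4565 0.0736 0.0804] rect ((0.45812714099884033, 0.07638274133205414), (0.03784090280532837, 0.04767300561070442), 26.476978302001953)
jar 405 ztop 0.0676 top ctr [0.6194 0.0983 0.0617] mean [0.6206 0.0981 0.0607] rect ((0.6297810077667236, 0.10283926874399185), (0.025738269090652466, 0.04472925513982773), 25.848548889160156)
bin 4208 ((0.5619366765022278, -0.25295165181159973), (0.20633439719676971, 0.16366073489189148), 76.5898666381836) [0.18359696 0.19051973 0.19513286]
flap 2067 ((0.5685122609138489, -0.2438156008720398), (0.18314707279205322, 0.15782544016838074), 77.55010986328125) 0.1892566313415951
```

View pics/crop.png

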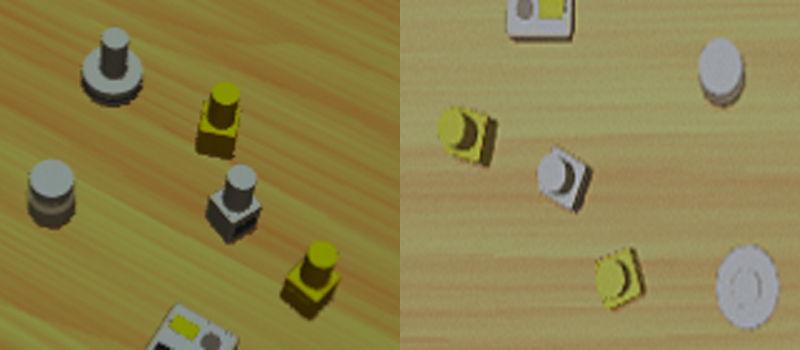

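The crop shows the white cartridge (square body, round neck) between the two yellow copies, so the target is confirmed. I'll go above it first, with the fingers part closed to clear the yellow ones.

>>> {"method": "jog_arm", "body": {
  "motion": "-20 -10 0 0 0.65; -40 -20 0 0 0.65; -45 -24 0 0 0.65; -45 -24 0 0 0.65; -45 -24 0 0 0.65; -45 -24 0 0 0.65; -45 -24 0 0 0.65; -45 -24 0 0 0.65; -45 -22 0 0 0.65; -29 -12 0 0 0.65"
}}

```text
clock: 1.1
position: [0.5375, 0.2609, 0.2529]
tool_rot: [-0.0, 0.191, 0.981, -0.0]
contact_force: [1.0, 0.9, 0.0]
width: 0.0557
finger_force: 0.0
```

>>> {"method": "jog_arm", "body": {
  "motion": "0 0 0 0 0.65; 0 0 0 0 0.65"
}}

```text
clock: 1.3
position: [0.5358, 0.2634, 0.2527]
tool_rot: [-0.001, 0.191, 0.982, -0.0]
contact_force: [0.3, 0.4, 0.2]
width: 0.0555
finger_force: 0.0
```

```bash
cat >> h.py <<'E'
def to(x,y,z=None):
    o=manip.get_obs();q=np.array(o["tool_rot"]);M=R.from_quat(q[[1,2,3,0]]).as_matrix();p=o["position"]
    t=np.array([x,y,p[2] if z is None else z])
    print("t",o["clock"],"pos",p.round(4),"tooly",np.degrees(np.arctan2(M[1,1],M[0,1])).round(2),"tilt",M[2].round(4),"mm",((t-p)@M*1000).round(1),"w",round(o["width"],4),"f",o["contact_force"].round(1))
E
python3 -c "
from h import *
to(.5395,.259,.073)"
```

```text
t 1.3 pos [0.5358 0.2634 0.2527] tooly 67.99 tilt [ 1.3e-03 -5.0e-04 -1.0e+00] mm [ -5.3  -2.6 179.7] w 0.0555 f [0.3 0.4 0.2]
```

>>> {"method": "jog_arm", "body": {
  "motion": "-5 -3 0 0 0.65; 0 0 20 0 0.65; 0 0 30 0 0.65; 0 0 30 0 0.65; 0 0 30 0 0.65; 0 0 25 0 0.65; 0 0 20 0 0.65; 0 0 15 0 0.65; 0 0 10 0 0.65; 0 0 0 0 0.65"
}}

```text
clock: 2.3
position: [0.5385, 0.2593, 0.0721]
tool_rot: [-0.001, 0.19, 0.982, -0.0]
contact_force: [-1.0, -0.1, -1.0]
width: 0.0554
finger_force: 0.0
```

```bash
python3 -c "
from h import *
to(.5395,.259,.073)
shot('scene','b')
cv2.imwrite('pics/b_crop.png',cv2.resize(cv2.imread('pics/b_scene.png')[185:325,270:470],None,fx=3,fy=3,interpolation=2))"
```

```text
t 2.3 pos [0.5385 0.2593 0.0721] tooly 68.11 tilt [ 0.0018 -0.0014 -1.    ] mm [-1.1  0.1 -0.9] w 0.0554 f [-1.  -0.1 -1. ]
```

View pics/b_crop.png

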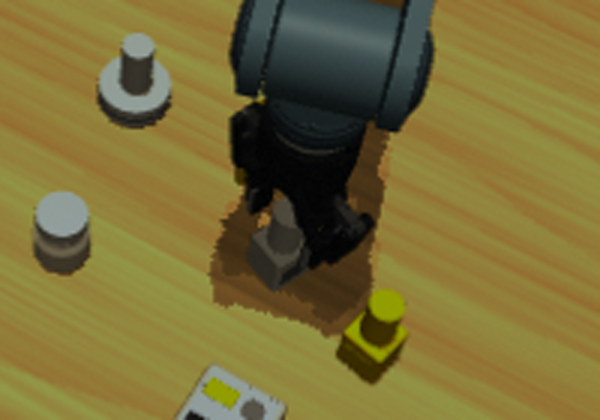

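The crop shows the neck at (285,220) standing between the open fingers, with the yellow copy at (380,330) well clear. I'll close the fingers and lift.

>>> {"method": "jog_arm", "body": {
  "motion": "0 0 0 0 0.1; 0 0 0 0 0.1; 0 0 0 0 0.1; 0 0 0 0 0.1; 0 0 0 0 0.1; 0 0 0 0 0.1; 0 0 0 0 0.1"
}}

```text
clock: 3.05
position: [0.5405, 0.2593, 0.0747]
tool_rot: [0.001, 0.19, 0.982, 0.0]
contact_force: [-0.7, 0.2, 6.5]
width: 0.0268
finger_force: 59.0
```

>>> {"method": "jog_arm", "body": {
  "motion": "0 0 -10 0 0.1; 0 0 -25 0 0.1; 0 0 -40 0 0.1; 0 0 -45 0 0.1; 0 0 -45 0 0.1; 0 0 -45 0 0.1; 0 0 -40 0 0.1; 0 0 -20 0 0.1; 0 0 0 0 0.1; 0 0 0 0 0.1"
}}

```text
clock: 4.05
position: [0.5389, 0.259, 0.3422]
tool_rot: [-0.001, 0.19, 0.982, -0.0]
contact_force: [0.7, -0.3, -2.5]
width: 0.0265
finger_force: 59.1
```

```bash
python3 -c "
from h import *
to(.5622,-.2537,.34)"
```

```text
t 4.05 pos [0.5389 0.259  0.3422] tooly 68.07 tilt [ 1.1e-03 -9.0e-04 -1.0e+00] mm [-213.1 -466.9    2.4] w 0.0265 f [ 0.7 -0.3 -2.5]
```

>>> {"method": "jog_arm", "body": {
  "motion": "-8 -18 0 0 0.1; -16 -36 0 0 0.1; -19 -41 0 0 0.1; -19 -41 0 0 0.1; -19 -41 0 0 0.1; -19 -41 0 0 0.1; -19 -41 0 0 0.1; -19 -41 0 0 0.1; -19 -41 0 0 0.1; -19 -41 0 0 0.1"
}}

```text
clock: 5.05
position: [0.5588, -0.1623, 0.34]
tool_rot: [-0.003, 0.19, 0.982, 0.001]
contact_force: [0.5, 0.9, -1.4]
width: 0.0268
finger_force: 59.3
```

>>> {"method": "jog_arm", "body": {
  "motion": "-17 -40 0 0 0.1; -13 -30 0 0 0.1; -7 -15 0 0 0.1; 0 0 0 -4 0.1; 0 0 0 -4 0.1; 0 0 0 0 0.1; 0 0 0 0 0.1; 0 0 0 0 0.1"
}}

```text
clock: 5.85
position: [0.5625, -0.253, 0.3426]
tool_rot: [-0.001, 0.121, 0.993, 0.0]
contact_force: [0.2, 0.6, -0.8]
width: 0.0265
finger_force: 59.2
```

Run:
```python
from h import *
to(.5622,-.2537,.1835)
im,d,P=shot('scene','c')
cv2.imwrite('pics/c_crop.png',cv2.resize(im[60:260,60:300,::-1],None,fx=2.5,fy=2.5,interpolation=2))
```

```text
t 5.85 pos [ 0.5625 -0.253   0.3426] tooly 76.05 tilt [ 1.2e-03  5.0e-04 -1.0e+00] mm [-1.000e-01 -8.000e-01  1.591e+02] w 0.0265 f [ 0.2  0.6 -0.8]
```

View pics/c_crop.png

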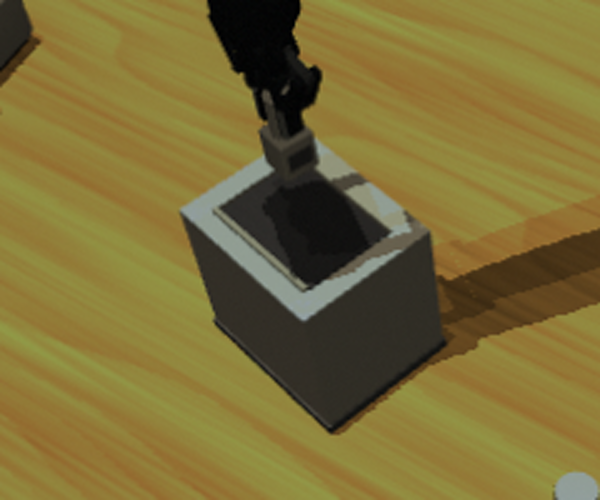

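The crop shows the cartridge held upright at (290,150), square to the bin and over the flap, whose centre is at about (300,225). Now I push it down.

>>> {"method": "jog_arm", "body": {
  "motion": "0 -1 20 0 0.1; 0 0 30 0 0.1; 0 0 20 0 0.1; 0 0 12 0 0.1; 0 0 12 0 0.1; 0 0 12 0 0.1; 0 0 12 0 0.1; 0 0 12 0 0.1; 0 0 12 0 0.1"
}}

```text
clock: 6.8
position: [0.5623, -0.2546, 0.2004]
tool_rot: [-0.0, 0.121, 0.993, -0.0]
contact_force: [-1.1, 1.2, -0.6]
width: 0.027
finger_force: 59.5
```

>>> {"method": "jog_arm", "body": {
  "motion": "0 0 10 0 0.1; 0 0 9 0 0.1; 0 0 0 0 0.1; 0 0 0 0 0.1"
}}

```text
clock: 7.2
position: [0.5623, -0.2545, 0.1821]
tool_rot: [-0.0, 0.121, 0.993, 0.0]
contact_force: [0.4, -0.1, -0.8]
width: 0.0266
finger_force: 59.3
```

Run:
```python
from h import *
to(.5622,-.2537,.1835)
im,d,P=shot('top','d');im2,_,_=shot('scene','d')
a=cv2.resize(im[150:260,330:470,::-1],(400,314),interpolation=2);b=cv2.resize(im2[100:230,120:260,::-1],(338,314),interpolation=2)
cv2.imwrite('pics/d_crop.png',np.hstack([a,b]))
```

```text
t 7.2 pos [ 0.5623 -0.2545  0.1821] tooly 76.07 tilt [ 6.e-04  2.e-04 -1.e+00] mm [ 0.3  0.8 -1.4] w 0.0266 f [ 0.4 -0.1 -0.8]
```

View pics/d_crop.png

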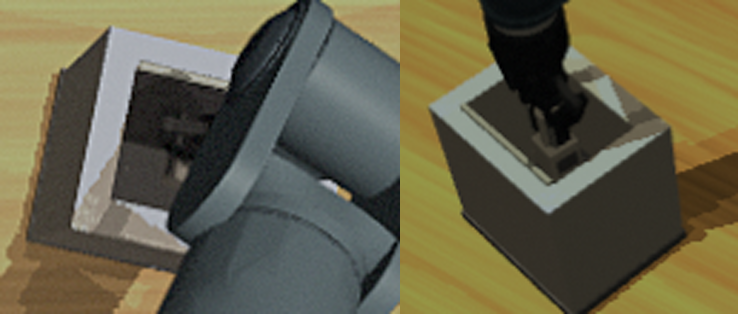

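The crop shows the flap swung down and the cartridge body inside the opening at (555,150), with the gripper body above the rim. I'll release it, wait, then withdraw straight up.

>>> {"method": "jog_arm", "body": {
  "motion": "0 0 4 0 0.1; 0 0 0 0 0.7; 0 0 0 0 0.7; 0 0 0 0 0.7; 0 0 0 0 0.7; 0 0 0 0 0.7; 0 0 0 0 0.7; 0 0 0 0 0.7"
}}

```text
clock: 8.1
position: [0.5625, -0.2546, 0.1785]
tool_rot: [0.0, 0.121, 0.993, -0.0]
contact_force: [-0.9, 0.6, 1.5]
width: 0.0595
finger_force: 0.6
```

>>> {"method": "jog_arm", "body": {
  "motion": "0 0 -5 0 0.7; 0 0 -10 0 0.7; 0 0 -10 0 0.7; 0 0 -15 0 0.7; 0 0 -25 0 0.7; 0 0 -35 0 0.7; 0 0 -40 0 0.7; 0 0 -30 0 0.7; 0 0 -15 0 0.7; 0 0 0 0 0.7"
}}

```text
clock: 9.1
position: [0.5631, -0.255, 0.3667]
tool_rot: [0.003, 0.121, 0.993, -0.001]
contact_force: [-0.0, 0.6, -0.9]
width: 0.0597
finger_force: 0.0
```

>>> {"method": "jog_arm", "body": {
  "motion": "10 20 0 0 0.7; 15 35 0 0 0.7; 20 45 0 0 0.7; 20 45 0 0 0.7; 15 35 0 0 0.7; 10 20 0 0 0.7; 0 0 0 0 0.7; 0 0 0 0 0.7; 0 0 0 0 0.7; 0 0 0 0 0.7"
}}

```text
clock: 10.1
position: [0.5232, -0.0398, 0.3626]
tool_rot: [-0.001, 0.122, 0.993, 0.0]
contact_force: [0.1, -0.6, -0.3]
width: 0.0605
finger_force: 0.0
```

Run:
```python
from h import *
to(.5622,-.2537,.1835)
im,d,P=shot('top','e');im2,_,P2=shot('scene','e')
a=cv2.resize(im[:,:,::-1],(460,345));b=cv2.resize(im2[100:230,120:260,::-1],(340,345),interpolation=2)
cv2.imwrite('pics/e_crop.png',np.hstack([a,b]))
for n,Q,c in(("top",P,(405,205)),("scene",P2,(182,148))):
    u,v=c;print(n,Q[v-4:v+5,u-4:u+5,2].mean())
for t in 'ae':
    Q=np.load(f'pics/{t}_scene.npz')['P'];w=Q[195:220,305:326].reshape(-1,3);w=w[(w[:,2]>.07)&(w[:,2]<.09)];print('filter',t,w.mean(0).round(4))
```

```text
t 10.1 pos [ 0.5232 -0.0398  0.3626] tooly 75.98 tilt [ 1.1e-03 -1.0e-04 -1.0e+00] mm [ -89.8 -198.   179.1] w 0.0605 f [ 0.1 -0.6 -0.3]
top 0.2767407139979485
scene 0.189462432921038
filter a [0.4571 0.074  0.0798]
filter e [0.4573 0.0743 0.0797]
```

View pics/e_crop.png

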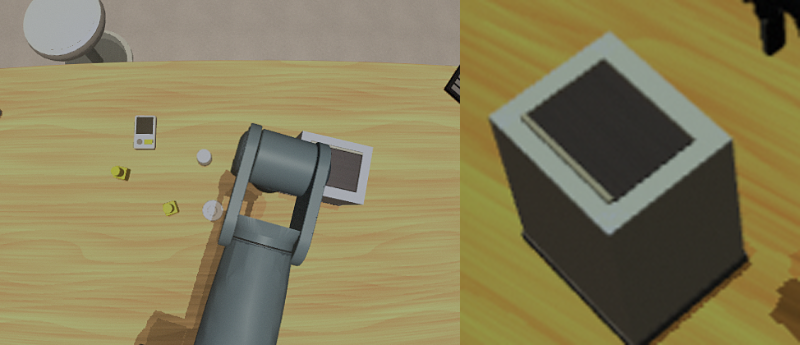

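The scene half shows the flap at (610,130) level and shut. The cartridge isn't in the gripper or on the counter, so it is in the bin, and the filter hasn't moved. Handing in.

```bash
python3 -c "
from h import *
print(manip.finish_job())"
```

```text
the job is handed in; nothing more can be done
None
```

I pushed the cartridge through the flap and released it inside the bin; the last pictures show the flap shut and the filter unmoved, and I handed the job in at about 10 s (no verdict was returned).

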